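Four clicks on the grease metering dial

TASK

Set and give a grease shot on the metering block: with a fingertip gently push the dial's lug round clockwise (seen from above) exactly four clicks, never going past the fourth, then press the shot plunger all the way down and let it come back up. Do not pinch or force the dial, do not press the plunger before the dial is set, and leave the loose parts on the bench where they lie.

Things in the scene. Friction and masses are not known exactly. Their poses are not given: they have to be found in the camera images.
- unit: Grey cast grease metering block bolted to the bench, 130 mm along its x, 270 mm along its y, 50 mm high; origin at the centre of its underside, z up. At its +y end (y = +55 mm) it carries the click-stop feed dial, near its -y end (x = 0, y = -85 mm) the shot plunger. Its position and yaw (up to 0.45 rad either way) change from run to run.
- dial_axis (a point): Centre of the dial, on its vertical axis, at the height of the disc's upper face (70 mm above the bench). The dial is a flat steel disc 104 mm across and 12 mm thick, with a low screw head 26 mm across and 5 mm high in the middle and one upright lug near the rim.
- dial_lug (a point): Centre of the dial's one upright lug, 40 mm from the dial's axis; moves with the dial. The lug is a block 18 mm long radially, 10 mm thick along the turning direction and 30 mm high, standing on the disc: from 70 to 100 mm above the bench (this point at 85 mm). At the start it stands 60 degrees counter-clockwise (from above) of the block's +x axis, against a stop that blocks counter-clockwise turning.
- dial (a joint): Angle of the feed dial in rad: 0 at the start, growing as it turns clockwise seen from above, up to 4.19 at the far stop. Clicks are 30 degrees (0.524 rad) apart, each marked by a small steel pip on the block beside the rim, the lug pointing at one. A sprung roller holds the dial in each click; about 4 to 6 N sideways at the lug moves it, and past half-way to the next click it snaps on ahead of the finger and stays there.
- shot_top (a point): Centre of the top of the shot plunger: a round spring-loaded steel button 32 mm across in a dark housing; its top stands about 74 mm above the bench when up. It moves straight down.
- shot (a joint): How far the shot plunger is pressed, in m: 0 up, 0.008 fully down, which takes about 6 N; springs back up when let go.
- pillow: Bystander, loose: dark cast pillow block 150 x 45 x 80 mm, standing near the +y end of the block; origin at the centre of its underside. Must stay where it is.
- cap: Bystander, loose: cracked half-round cast bearing cap, 102 x 40 x 44 mm, standing on the block's far side; origin at the centre of its underside. Must stay where it is.
- collar: Bystander, loose: bent steel split collar, 62 mm across, 12 to 20 mm high, standing on the block's far side; origin at the centre of its underside. Must stay where it is.
- cup: Bystander, loose: white enamel cup, 76 mm across, 70 mm high, one handle, standing on the block's far side; origin at the centre of its underside. Must stay where it is.
- jar: Bystander, loose: grey lidded jar, 60 mm across, 80 mm high, standing near the -y end of the block; origin at the centre of its underside. Must stay where it is.
- wrench: Bystander, loose: flat steel wrench 170 mm long, standing on the robot's side of the block; origin at the centre of its underside. Must stay where it is.

How it is judged (in metres and radians):
On the way, in this order (a step that is already met when the one before it is completed fails the run):
1. the dial rests on its fourth click (value of joint dial between 1.974 and 2.214 rad and value of joint shot below 0.002 m), for 0.3 s.
2. the shot plunger is pressed all the way down (value of joint shot above 0.0065 m and value of joint dial between 1.974 and 2.214 rad), for 0.05 s.
At the end, for the whole second after the job is handed in: The dial rests on the fourth click (2.094 rad, within 0.12 rad), the shot plunger has been pressed to at least 6.5 of its 8 mm and is back up within 1.5 mm, and every loose bystander is within 20 mm of where it began (value of joint dial between 1.974 and 2.214 rad and value of joint shot below 0.0015 m and velocity of joint dial between -0.05 and 0.05 rad/s and distance of each of pillow, cap, collar, cup, jar, wrench from where it was at the start of the episode below 0.02 m); the robot touches nothing.
It fails at once if the dial is turned past the fourth click (value of joint dial above 2.356 rad).
It fails at once if the plunger is pressed before the dial is on its fourth click (value of joint shot above 0.003 m and value of joint dial below 1.894 rad).
It fails at once if the dial is pinched or forced (over 30 N between fingers and dial) (contact force between the fingers and dial above 30 N).
It fails at once if a loose bystander is lifted or shoved more than 30 mm (distance of any of pillow, cap, collar, cup, jar, wrench from where it was at the start of the episode above 0.03 m).
It also fails if it takes over 58 s, if anything falls off the work surface, if the arm or the gripper's body presses on something with over 40 N, if the wrist force passes 120 N, or if a joint passes its speed limit or range.

ROBOT

A 6-joint arm with a two-finger parallel gripper is mounted at the origin on the work surface. World frame = base frame: x ahead of the robot, y to its left, z up, the work surface at z = 0. Lengths are in mm, angles in degrees, forces in N, time in s.
With the tool pointing down it reaches from about 300 to 850 mm from the base axis. Payload 4.2 kg.
Tool frame: the origin (TCP) lies at the very end of the fingers, on their centre line; the grasp point (between the pads) lies 19 mm behind it; z points along the fingers, x is the direction in which the jaws open and shut, and the axes are right-handed (so a half turn about z gives the same grasp; the last joint's range is limited). The gripper opens to 91 mm and grips with 3 to 60 N. Pads are 32 mm wide; open, the fingers measure 118 mm over their backs; the gripper's body (76 mm by 178 mm) begins 60 mm behind the grasp point.
Start: joints at [-65.661, 18.312, 89.639, -0, 72.044, -1.146], TCP at [247.415, -519.066, 213.976] pointing down, gripper open.
Joint ranges: [-177.97, 177.97], [-48.28, 115.42], [12.27, 149.76], [-77.06, 257.06], [2.81, 150.46], [-146.56, 146.56]. Speed limits (degrees/s): [147.25, 147.25, 180, 180, 180, 180].

INTERFACE

Orientations are given as [roll, pitch, yaw] about the fixed x, y, z axes, in that order (R = Rz(yaw) Ry(pitch) Rx(roll)).
In Python, from workcell import env gives the robot as it stands.
- The arm moves only by the tool servo_tool, never from a script. Its argument "plan" is a list of rows, each a list of 3 entries, a list of its own where there are three numbers: the turn, a rotation vector about the tool's x, y, z in degrees, then the shift along the tool's x, y, z in mm, then the finger opening in mm, from 0 to 91.2. In form: [[[ax, ay, az], [dx, dy, dz], claw], ...]. A call has exactly 10 rows; each row shifts and turns the pose as measured when the row begins, along the tool's axes as they then stand; what a row does not reach is not made up. A row lasts 1/8 s, in which the tool goes at most 62.5 mm and 10.7 degrees, less where a joint would pass 70% of its speed; a pose out of reach is approached as far as the arm can. A call with a gripper value outside its range is refused whole. The fingers move at their own pace and stop on an object; "squeeze" is the grip in N (left out, the last holds). Time passes only in rows, so rows that do not move let the fingers close, or fill a call up. It gives the time, the measured TCP pose, the force and the opening at its end, in the units of the state.
- env.state(): the state, without advancing time (a new reading comes with each control period).
- env.grab_frame(name): name is "scene" or "top"; returns a dict with "pixels" (480x640x3 uint8, red, green, blue), "intrinsics" (3x3 intrinsics, pixels), "eye" and "attitude" of the camera in the world. Camera axes: x right, y up, looking along -z (the intrinsics and any distortion apply to the point x, -y, -z); pixel columns grow to the right and rows downward; lengths in mm; the calibration is good to about 2 mm. A picture is of the moment at which its call begins. There is no depth.
- env.job_done(): hands the job in, once; it reports no verdict.
The state is a dict: "time_s": time; "qpos": joint angles; "qvel": joint speeds; "effort": joint torques, N m; "ee_pos": TCP position; "ee_rot": TCP orientation; "force": force on the tool from outside, world axes, zero at the start; "torque": the same for the moment, N m; "gripper_width": finger opening in mm.
Only numpy, scipy, OpenCV 4.12 (cv2) and the standard library are available. Lean on these libraries where they do the work, as an engineer would, in place of code of your own. Each camera call takes 0.05 s, during which the arm holds its last target.

## Working session

There is one attempt and no reset: what is moved stays moved. The work goes in short steps, Python scripts to look and compute and a tool call to move; the robot and the scene stay as the last step left them, time stands still between calls to the robot, and variables do not carry over. Pictures are saved under pics/ and viewed, and the job is handed in when it is done.

Besides the shell and the picture viewer there is one more tool, called after "Request:" as name(argument=value, ...), one argument or row to a line, values as JSON. servo_tool: Moves the arm, as the interface text tells. Its arguments: {"type":"object","properties":{"plan":{"type":"array"},"squeeze":{"type":"number"}},"required":["plan"]}

```bash
mkdir -p pics; cat > h.py <<'E'
import numpy as np, cv2
from workcell import env
def grab(n,f):
    d=env.grab_frame(n); cv2.imwrite('pics/'+f,d['pixels'][:,:,::-1]); np.savez('pics/'+f+'.npz',**{k:np.array(v) for k,v in d.items()}); return d
def ray(d,u,v,z):
    K=np.array(d['intrinsics']);R=np.array(d['attitude'])
    p=np.linalg.inv(K)@np.array([u,v,1.]); 
    w=R@np.array([p[0],-p[1],-p[2]]);e=np.array(d['eye']); return e+w*(z-e[2])/w[2]
def proj(d,P):
    K=np.array(d['intrinsics']);R=np.array(d['attitude'])
    c=R.T@(np.array(P)-np.array(d['eye'])); q=K@np.array([c[0],-c[1],-c[2]]); return q[:2]/q[2]
E
python3 - <<'E'
from h import *
for n in('scene','top'):
    d=grab(n,n+'0.png'); print(n,[ (k,np.array(v).tolist()) for k,v in d.items() if k!='pixels'])
print(env.state())
E
```

```text
scene [('intrinsics', [[513.8619983543435, 0.0, 328.5701056543826], [0.0, 513.8619983543435, 236.55725062474554], [0.0, 0.0, 1.0]]), ('eye', [1290.568505633889, -77.79324784803418, 749.7666221602246]), ('attitude', [47.90743767991877, 0.019311163535912893, 79.10058290693311])]
top [('intrinsics', [[485.88938020420727, 0.0, 316.0889708026939], [0.0, 485.88938020420727, 242.0588273905469], [0.0, 0.0, 1.0]]), ('eye', [484.6911480991938, 74.74986394620285, 1076.7121578862148]), ('attitude', [4.669694238166576, 1.2330834411777953, -91.30397843407134])]
{'time_s': 0.1, 'qpos': array([-6.56611793e+01,  1.83479172e+01,  8.96995141e+01, -1.46035525e-03,
        7.20430850e+01, -1.14648776e+00]), 'qvel': array([ 0.09219938, -0.04305001, -0.05854691, -0.00987759, -0.06029491,
       -0.00206636]), 'effort': array([-1.89781649e-04, -4.13332987e+01, -2.32509685e+01,  7.28377886e-02,
        4.22062667e-02, -6.26473388e-05]), 'ee_pos': array([ 247.21425079, -518.64729933,  213.20429426]), 'ee_rot': array([-1.79999577e+02,  9.05258230e-02, -6.45142399e+01]), 'force': array([ 0.30988673,  0.03349319, -0.48661429]), 'torque': array([ 0.02451205, -0.06007257,  0.04451687]), 'gripper_width': 90.90851683036617}
```

```bash
sed -i 's/R=np.array(d\[.attitude.\])/R=Rt.from_euler("xyz",np.array(d["attitude"]),degrees=True).as_matrix()/; 1a from scipy.spatial.transform import Rotation as Rt' h.py; cat h.py | head -12
```

```text
import numpy as np, cv2
from scipy.spatial.transform import Rotation as Rt
from workcell import env
def grab(n,f):
    d=env.grab_frame(n); cv2.imwrite('pics/'+f,d['pixels'][:,:,::-1]); np.savez('pics/'+f+'.npz',**{k:np.array(v) for k,v in d.items()}); return d
def ray(d,u,v,z):
    K=np.array(d['intrinsics']);R=Rt.from_euler("xyz",np.array(d["attitude"]),degrees=True).as_matrix()
    p=np.linalg.inv(K)@np.array([u,v,1.]); 
    w=R@np.array([p[0],-p[1],-p[2]]);e=np.array(d['eye']); return e+w*(z-e[2])/w[2]
def proj(d,P):
    K=np.array(d['intrinsics']);R=Rt.from_euler("xyz",np.array(d["attitude"]),degrees=True).as_matrix()
    c=R.T@(np.array(P)-np.array(d['eye'])); q=K@np.array([c[0],-c[1],-c[2]]); return q[:2]/q[2]
```

View pics/top0.png

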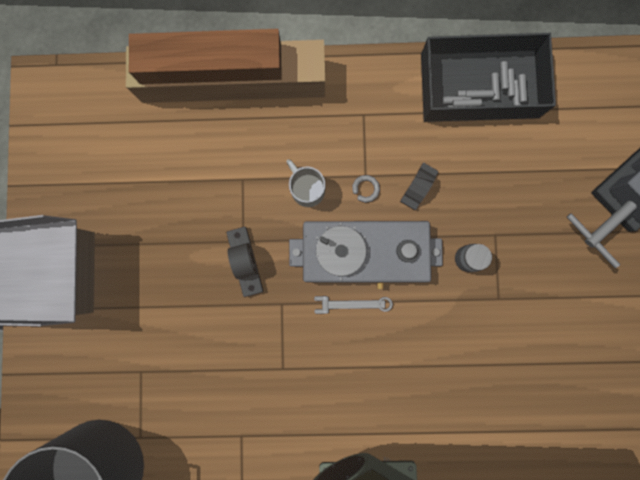

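View pics/scene0.png

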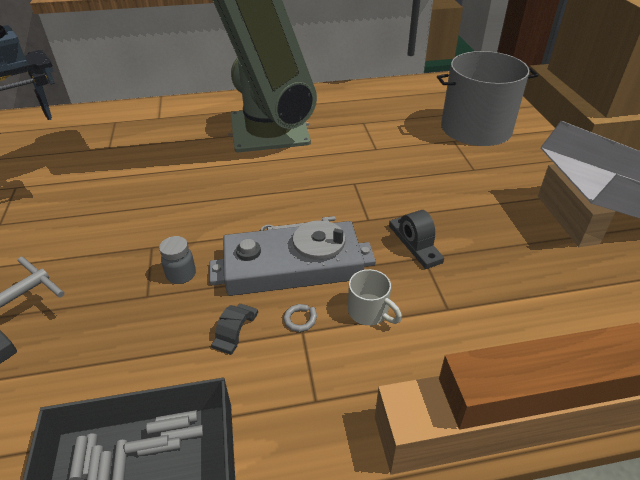

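The top view shows the dial at about (341,250), the lug at about (325,241) and the plunger at about (409,251). The wrench is below the block, and the cup, collar and cap are above it. I'll zoom in next to measure.

```bash
python3 - <<'E'
from h import *
d=dict(np.load('pics/top0.png.npz')); im=cv2.imread('pics/top0.png')
cv2.imwrite('pics/top0z.png',cv2.resize(im[210:300,280:450],None,fx=4.7,fy=4.7,interpolation=cv2.INTER_CUBIC))
s=cv2.imread('pics/scene0.png')
cv2.imwrite('pics/sc0z.png',cv2.resize(s[200:310,200:390],None,fx=4.2,fy=4.2,interpolation=cv2.INTER_CUBIC))
ds=dict(np.load('pics/scene0.png.npz'))
for n,uv,us,z in(('axis',(341,250),(319,237),75),('shot',(409,250),(247,243),74),('lug',(324,239),(337,232),100)):
    a=ray(d,*uv,z); print(n,a, ray(ds,*us,z),proj(ds,a))
E
```

```text
axis [549.30105289  43.40694452  75.        ] [554.74746241  44.59065844  75.        ] [317.92013688 235.25005743]
shot [545.98448589 -96.52503134  74.        ] [544.29826139 -95.07229833  74.        ] [246.30910227 243.67912816]
lug [570.74685471  77.85041194 100.        ] [574.52876241  76.21797276 100.        ] [337.43903322 230.60268139]
```

View pics/top0z.png

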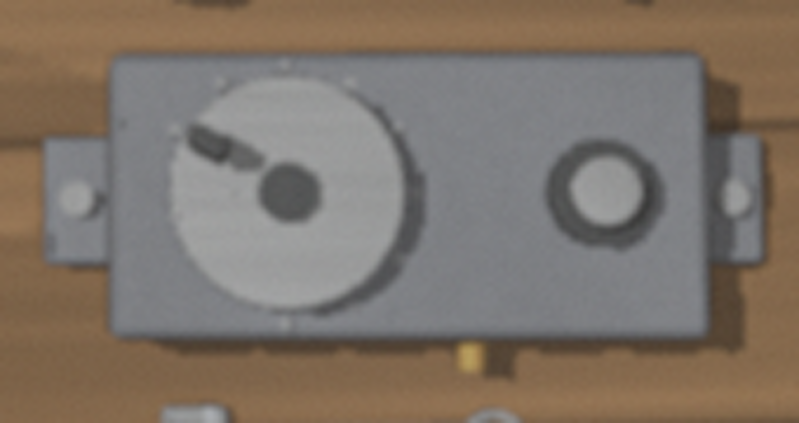

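View pics/sc0z.png

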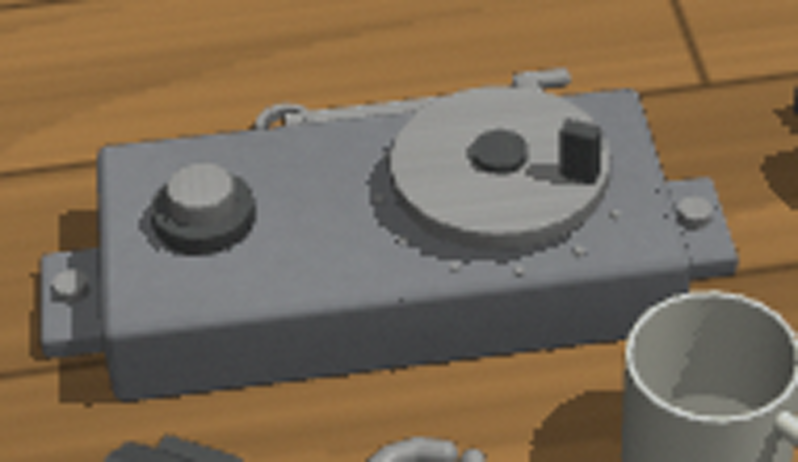

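```bash
cat >> h.py <<'E'
def plan(target,yaw,n,maxd=50,maxa=9):
    s=env.state(); p=np.array(s['ee_pos']); R=Rt.from_euler('xyz',s['ee_rot'],degrees=True)
    G=Rt.from_euler('xyz',[180,0,yaw],degrees=True); T=np.array(target,float); out=[]
    for i in range(n):
        rv=(R.inv()*G).as_rotvec(degrees=True); a=np.linalg.norm(rv); rv=rv*min(1,maxa/max(a,1e-9))
        d=T-p; L=np.linalg.norm(d); d=d*min(1,maxd/max(L,1e-9))
        out.append([np.round(rv,1).tolist(),np.round(R.inv().apply(d),1).tolist(),0]); p=p+d; R=R*Rt.from_rotvec(rv,degrees=True)
    print(out); print(p,R.as_euler('xyz',degrees=True))
E
python3 - <<'E'
from h import *
plan([543,88.4,190],70.6,10)
E
```

```text
[[[-0.0, 0.0, -9.0], [-31.1, -39.1, 1.8], 0], [[-0.0, 0.0, -9.0], [-24.6, -43.5, 1.8], 0], [[-0.0, 0.0, -9.0], [-17.5, -46.8, 1.8], 0], [[-0.0, 0.0, -9.0], [-10.0, -49.0, 1.7], 0], [[-0.0, 0.0, -9.0], [-2.2, -49.9, 1.7], 0], [[-0.0, 0.0, -9.0], [5.6, -49.7, 1.7], 0], [[-0.0, 0.0, -9.0], [13.3, -48.2, 1.7], 0], [[-0.0, 0.0, -9.0], [20.7, -45.5, 1.7], 0], [[-0.0, 0.0, -9.0], [27.6, -41.7, 1.7], 0], [[-0.0, 0.0, -9.0], [33.7, -36.9, 1.7], 0]]
[466.09655534 -69.43055307 196.03304981] [-1.79973309e+02  2.64431429e-02  2.54857660e+01]
```

Request:
servo_tool(
  plan=[
    [[0, 0, -9], [-31, -39, 2], 0],
    [[0, 0, -9], [-25, -43, 2], 0],
    [[0, 0, -9], [-17, -47, 2], 0],
    [[0, 0, -9], [-10, -49, 2], 0],
    [[0, 0, -9], [-2, -50, 2], 0],
    [[0, 0, -9], [6, -50, 2], 0],
    [[0, 0, -9], [13, -48, 2], 0],
    [[0, 0, -9], [21, -45, 2], 0],
    [[0, 0, -9], [28, -42, 2], 0],
    [[0, 0, -9], [34, -37, 2], 0],
  ],
  squeeze=10,
)

```text
time_s: 1.35
ee_pos: [461.5, -53.3, 190.1]
ee_rot: [-179.7, 0.0, 28.0]
force: [0.4, -0.9, 0.4]
gripper_width: 0.5
```

```bash
python3 - <<'E'
from h import *
print(env.state()['ee_pos'],env.state()['ee_rot'],env.state()['force'],env.state()['time_s'])
plan([543,88.4,160],70.6,10,30)
E
```

```text
[461.5104586  -53.29371561 190.14431444] [-1.79719958e+02  3.24815391e-02  2.80440199e+01] [ 0.40746117 -0.93056845  0.38849392] 1.35
[[[-0.1, -0.0, -9.0], [25.0, -15.6, 5.5], 0], [[-0.1, -0.0, -9.0], [27.1, -11.5, 5.5], 0], [[-0.1, -0.0, -9.0], [28.6, -7.1, 5.5], 0], [[-0.1, -0.0, -9.0], [29.4, -2.6, 5.5], 0], [[-0.0, -0.0, -6.6], [29.4, 2.0, 5.4], 0], [[-0.0, -0.0, -0.0], [15.7, 2.9, 2.9], 0], [[0.0, -0.0, -0.0], [0.0, 0.0, 0.0], 0], [[0.0, -0.0, -0.0], [0.0, 0.0, 0.0], 0], [[0.0, -0.0, -0.0], [0.0, 0.0, 0.0], 0], [[0.0, -0.0, -0.0], [0.0, 0.0, 0.0], 0]]
[543.   88.4 160. ] [-180.     0.    70.6]
```

Request:
servo_tool(
  plan=[
    [[0, 0, -9], [25, -15.5, 5.5], 0],
    [[0, 0, -9], [27, -11.5, 5.5], 0],
    [[0, 0, -9], [28.5, -7, 5.5], 0],
    [[0, 0, -9], [29.5, -2.5, 5.5], 0],
    [[0, 0, -6.5], [29.5, 2, 5.5], 0],
    [[0, 0, 0], [15.5, 3, 3], 0],
    [[0, 0, 0], [0, 0, 0], 0],
    [[0, 0, 0], [0, 0, 0], 0],
    [[0, 0, 0], [0, 0, 0], 0],
    [[0, 0, 0], [0, 0, 0], 0],
  ],
)

```text
time_s: 2.6
ee_pos: [541.1, 94.9, 156.8]
ee_rot: [-179.5, 0.0, 72.0]
force: [-0.9, -1.1, 1.0]
gripper_width: 0.4
```

```bash
python3 - <<'E'
from h import *
s=env.state();print(s['ee_pos'],s['ee_rot'],s['force'])
plan([543,88.4,110],70.6,4,30)
d=grab('scene','s1.png');im=cv2.imread('pics/s1.png')
cv2.imwrite('pics/s1z.png',cv2.resize(im[140:310,200:400],None,fx=3.5,fy=3.5,interpolation=cv2.INTER_CUBIC))
E
```

```text
[541.076937    94.93662173 156.81735772] [-1.79504636e+02  3.64654852e-02  7.19959368e+01] [-0.93722808 -1.07867635  0.96455822]
[[[-0.5, 0.0, 1.4], [-3.5, 2.7, 29.7], 0], [[0.0, -0.0, -0.0], [-2.0, 1.5, 17.1], 0], [[0.0, -0.0, -0.0], [0.0, 0.0, 0.0], 0], [[0.0, 0.0, 0.0], [0.0, 0.0, 0.0], 0]]
[543.   88.4 110. ] [-180.     0.    70.6]
```

View pics/s1z.png

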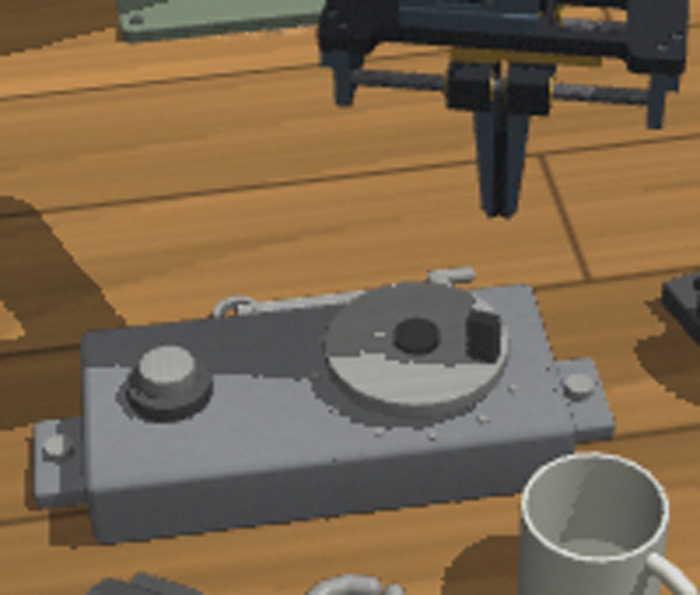

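Request:
servo_tool(
  plan=[
    [[-0.5, 0, 1.4], [-5, 4, 10], 0],
    [[0, 0, 0], [0, 0, 15], 0],
    [[0, 0, 0], [0, 0, 15], 0],
    [[0, 0, 0], [0, 0, 12], 0],
    [[0, 0, 0], [0, 0, 10], 0],
    [[0, 0, 0], [0, 0, 8], 0],
    [[0, 0, 0], [0, 0, 3], 0],
    [[0, 0, 0], [0, 0, 0], 0],
    [[0, 0, 0], [0, 0, 0], 0],
    [[0, 0, 0], [0, 0, 0], 0],
  ],
)

```text
time_s: 3.9
ee_pos: [543.3, 88.1, 78.4]
ee_rot: [180.0, 0.1, 70.5]
force: [-0.2, -1.0, 0.0]
gripper_width: 0.7
```

```bash
python3 - <<'E'
from h import *
s=env.state();print(s['ee_pos'],s['ee_rot'],s['force'])
plan([543,88.4,80],70.6,2,30)
E
```

```text
[543.25396531  88.126032    78.36833393] [1.79978305e+02 5.87475541e-02 7.04647756e+01] [-0.19464435 -1.03970783  0.02679445]
[[[0.0, 0.1, -0.1], [0.2, -0.3, -1.6], 0], [[0.0, 0.0, 0.0], [0.0, 0.0, 0.0], 0]]
[543.   88.4  80. ] [180.    0.   70.6]
```

Request:
servo_tool(
  plan=[
    [[0, 0, 2.5], [0.9, 1.8, 0], 0],
    [[0, 0, 2.5], [0.9, 1.8, 0], 0],
    [[0, 0, 2.5], [0.9, 1.8, 0], 0],
    [[0, 0, 2.5], [0.9, 1.8, 0], 0],
    [[0, 0, 2.5], [0.9, 1.8, 0], 0],
    [[0, 0, 2.5], [0.9, 1.8, 0], 0],
    [[0, 0, 2.5], [0.9, 1.8, 0], 0],
    [[0, 0, 2.5], [0.9, 1.8, 0], 0],
    [[0, 0, 2.5], [0.9, 1.8, 0], 0],
    [[0, 0, 0], [0, 0, 0], 0],
  ],
)

```text
time_s: 5.15
ee_pos: [550.9, 93.6, 79.8]
ee_rot: [-178.7, 0.4, 47.0]
force: [-2.2, 1.1, 0.6]
gripper_width: 0.5
```

```bash
cat >> h.py <<'E'
C=np.array([549.4,43.7])
def rel():
    s=env.state();y=np.radians(s['ee_rot'][2]);d=s['ee_pos'][:2]-C
    print('z',s['ee_pos'][2],'yaw',s['ee_rot'],'p',d@[np.cos(y),np.sin(y)],d@[np.sin(y),-np.cos(y)],'F',s['force'],s['time_s'])
def both(t):
    for n,(a,b,c,e) in(('top',(200,310,270,460)),('scene',(140,310,200,400))):
        grab(n,f'{n}{t}.png');im=cv2.imread(f'pics/{n}{t}.png')[a:b,c:e]
        o=cv2.resize(im,(600,int(600*im.shape[0]/im.shape[1])),interpolation=cv2.INTER_CUBIC)
        cv2.imwrite(f'pics/{n}{t}z.png',o)
E
python3 -c "
from h import *
rel();both('2')"
```

```text
z 79.75919124185688 yaw [-178.7190734     0.36331832   47.00520913] p 37.582574403448625 -32.93362479410505 F [-2.23526475  1.12928533  0.55835053] 5.15
```

View pics/scene2z.png

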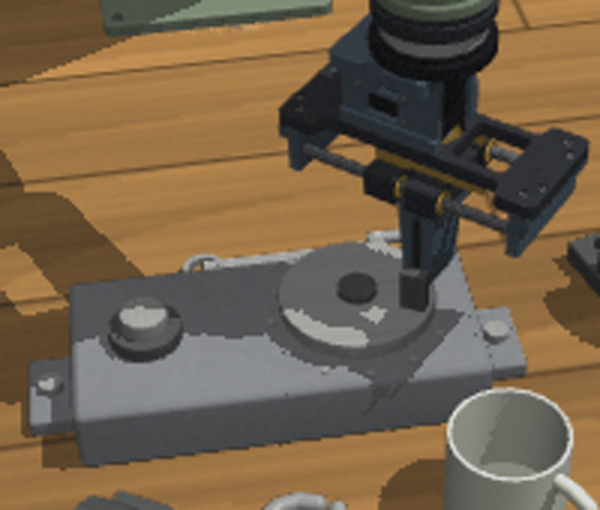

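View pics/top2z.png

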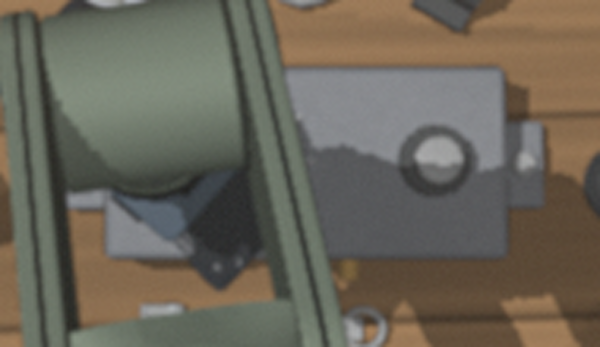

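Request:
servo_tool(
  plan=[
    [[-1, 0, 0], [0.8, 4, 0.3], 0],
    [[-0.5, 0, 0], [0.8, 4, 0.3], 0],
    [[-0.5, 0, 0], [0.8, 4, 0], 0],
    [[-0.5, 0, 0], [0.8, 4, 0], 0],
    [[-0.5, 0, 0], [0.8, 4, 0], 0],
    [[-0.5, 0, 0], [0.8, 4, 0], 0],
    [[0, 0, 0], [0, 0, 0], 0],
    [[0, 0, 0], [0, 0, 0], 0],
    [[0, 0, 0], [0, 0, 0], 0],
    [[0, 0, 0], [0, 0, 0], 0],
  ],
)

```text
time_s: 6.5
ee_pos: [569.3, 81.5, 79.2]
ee_rot: [178.1, 0.5, 46.9]
force: [-3.1, 2.7, 1.9]
gripper_width: 0.6
```

```bash
python3 -c "
from h import *
rel();both('3')"
```

```text
z 79.17520981652504 yaw [178.08042302   0.53766961  46.85495992] p 41.20344862996139 -11.379880574339776 F [-3.07897233  2.71007259  1.928799  ] 6.5
```

View pics/scene3z.png

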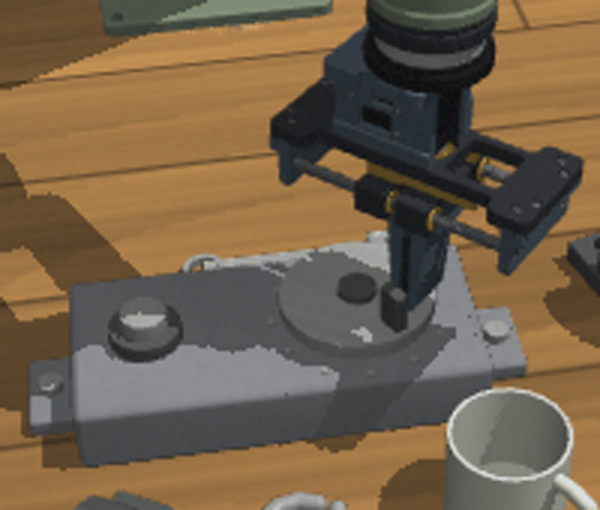

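```bash
cat >> h.py <<'E'
def lug(t,U,V,s=3.,name='scene',o=(200,140)):
    d=dict(np.load(f'pics/{name}{t}.png.npz')); P=ray(d,o[0]+(U+.5)/s-.5,o[1]+(V+.5)/s-.5,100)[:2]-C
    print('lug r',np.hypot(*P),'world ang',np.degrees(np.arctan2(P[1],P[0])),'dial',58.6-np.degrees(np.arctan2(P[1],P[0])))
E
python3 -c "
from h import *
lug(3,397,293)
im=cv2.imread('pics/scene3.png')[215:265,280:360]
cv2.imwrite('pics/s3zz.png',cv2.resize(im,None,fx=8,fy=8,interpolation=cv2.INTER_CUBIC))"
```

```text
lug r 43.198707278141576 world ang 27.92488823318217 dial 30.67511176681783
```

View pics/s3zz.png

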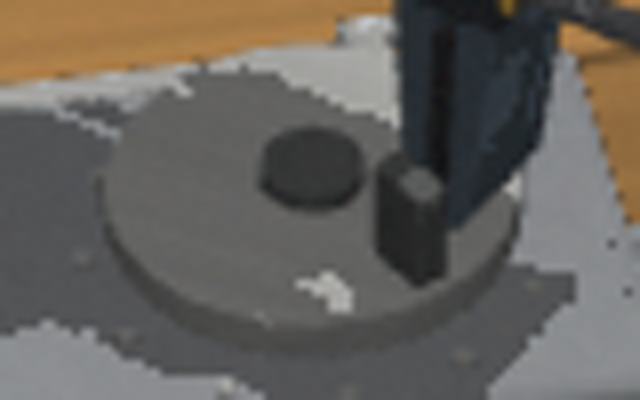

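Request:
servo_tool(
  plan=[
    [[1, 0, 3], [1, 4, 0], 0],
    [[0.5, 0, 3], [1, 4, 0], 0],
    [[0, 0, 3], [1, 4, 0], 0],
    [[0, 0, 3], [1.2, 4, 0], 0],
    [[0, 0, 3], [1.5, 4, 0], 0],
    [[0, 0, 3], [1.5, 4, 0], 0],
    [[0, 0, 3], [1.5, 4, 0], 0],
    [[0, 0, 3], [1.5, 4, 0], 0],
    [[0, 0, 0], [0, 0, 0], 0],
    [[0, 0, 0], [0, 0, 0], 0],
  ],
)

```text
time_s: 7.85
ee_pos: [599.0, 60.7, 78.8]
ee_rot: [179.4, 0.1, 22.0]
force: [-0.1, 1.8, -0.0]
gripper_width: 0.8
```

```bash
cat >> h.py <<'E'
def sc(t):
    grab('scene',f'scene{t}.png')
    im=cv2.imread(f'pics/scene{t}.png')[205:265,280:360]
    cv2.imwrite(f'pics/sc{t}.png',cv2.resize(im,None,fx=8,fy=8,interpolation=cv2.INTER_CUBIC))
    rel()
E
python3 -c "
from h import *
sc(4)"
```

```text
z 78.8033367098344 yaw [1.79439897e+02 1.16044638e-01 2.19520282e+01] p 52.408108669127785 2.7393769602073426 F [ 0.17045057  0.57689592 -0.26884375] 7.9
```

View pics/sc4.png

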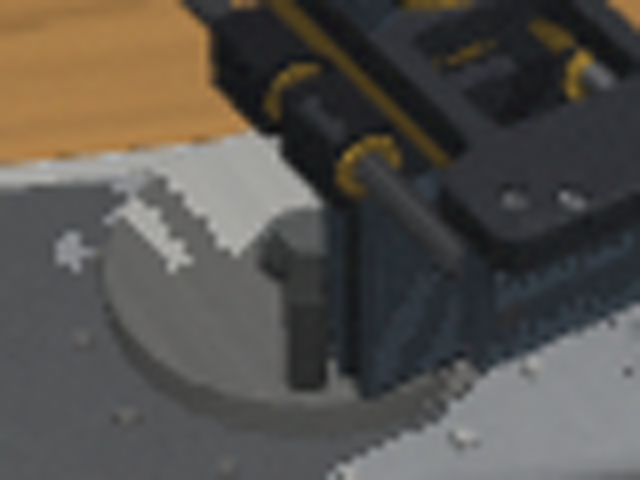

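```bash
python3 -c "
from h import *
lug(4,306,288,8.,o=(280,205))
plan([596,18+43.7-35+35,79],0,1)
"
```

```text
lug r 42.64238873194142 world ang -10.22169679347049 dial 68.8216967934705
[[[0.2, 0.0, 9.0], [-2.5, -2.0, -0.2], 0]]
[596.   61.7  79. ] [1.79663755e+02 4.25182469e-02 1.29554165e+01]
```

```bash
python3 -c "
from h import *
plan([592,72,79],-7,10,5,4)
"
```

```text
[[[0.1, -0.0, 4.0], [-0.9, -4.9, -0.1], 0], [[0.1, -0.0, 4.0], [-1.2, -4.8, -0.1], 0], [[0.1, -0.0, 4.0], [-1.0, -3.1, -0.1], 0], [[0.1, -0.0, 4.0], [0.0, 0.0, 0.0], 0], [[0.1, -0.0, 4.0], [0.0, 0.0, 0.0], 0], [[0.1, -0.0, 4.0], [0.0, 0.0, 0.0], 0], [[0.1, -0.0, 4.0], [0.0, 0.0, 0.0], 0], [[0.0, -0.0, 1.0], [0.0, 0.0, 0.0], 0], [[-0.0, 0.0, 0.0], [0.0, 0.0, 0.0], 0], [[0.0, 0.0, 0.0], [0.0, 0.0, 0.0], 0]]
[592.  72.  79.] [180.   0.  -7.]
```

Request:
servo_tool(
  plan=[
    [[0, 0, 0], [-1, -5, 0], 0],
    [[0, 0, 4], [-1, -5, 0], 0],
    [[0, 0, 5], [-1, -3, 0], 0],
    [[0, 0, 5], [0, 0, 0], 0],
    [[0, 0, 5], [0, 0, 0], 0],
    [[0, 0, 5], [0, 0, 0], 0],
    [[0, 0, 4], [0, 0, 0], 0],
    [[0, 0, 0], [0, 0, 0], 0],
    [[0, 0, 0], [0, 0, 0], 0],
    [[0, 0, 0], [0, 0, 0], 0],
  ],
)

```text
time_s: 9.15
ee_pos: [593.6, 70.8, 80.1]
ee_rot: [179.2, -0.7, -6.5]
force: [0.2, -0.9, -0.4]
gripper_width: 0.3
```

```bash
python3 -c "
from h import *
sc(5)"
```

```text
z 80.09795022906724 yaw [179.16364074  -0.72264377  -6.4691947 ] p 40.82117069130975 -31.927469457807796 F [0.55646969 0.00291339 0.16123234] 9.2
```

View pics/sc5.png

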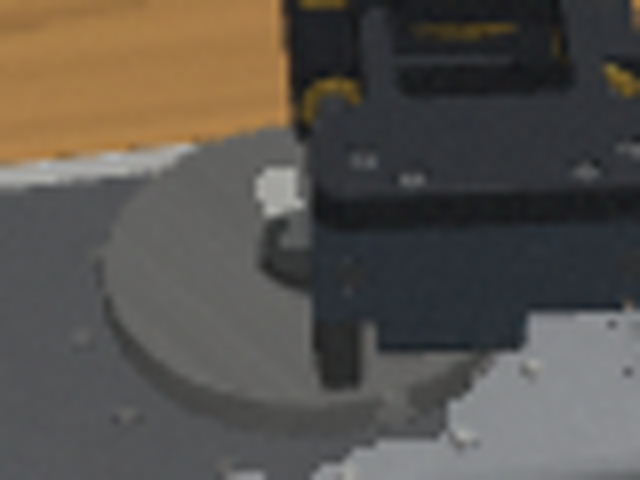

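Request:
servo_tool(
  plan=[
    [[0.8, 0.5, 2.5], [1, 4, 0.5], 0],
    [[0, 0, 2.5], [1, 4, 0], 0],
    [[0, 0, 2.5], [1, 4, 0], 0],
    [[0, 0, 2.5], [1, 4, 0], 0],
    [[0, 0, 2.5], [1, 4, 0], 0],
    [[0, 0, 2.5], [1, 4, 0], 0],
    [[0, 0, 0], [0, 0, 0], 0],
    [[0, 0, 0], [0, 0, 0], 0],
    [[0, 0, 0], [0, 0, 0], 0],
    [[0, 0, 0], [0, 0, 0], 0],
  ],
)

```text
time_s: 10.45
ee_pos: [595.4, 45.5, 79.8]
ee_rot: [-179.4, -1.3, -22.6]
force: [0.2, 1.8, -0.1]
gripper_width: 0.1
```

```bash
python3 -c "
from h import *
sc(6)"
```

```text
z 79.74447399461518 yaw [-179.43071798   -1.34012609  -22.56207467] p 41.81577367148883 -19.28144612761061 F [ 0.35659845  1.70632217 -0.18560016] 10.5
```

View pics/sc6.png

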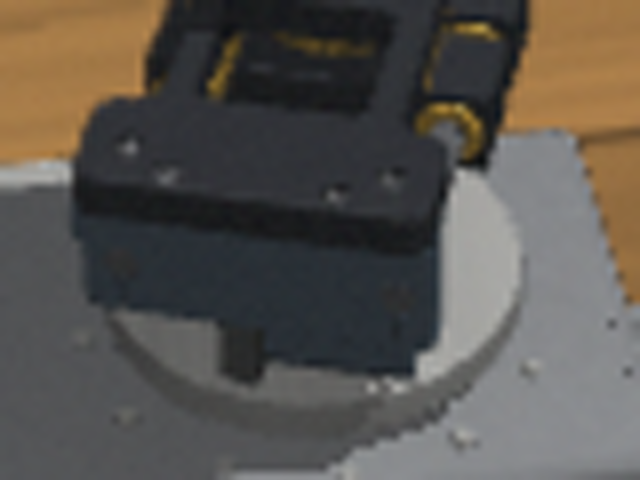

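```bash
python3 -c "
from h import *
for t,pts in ((5,[(320,383),(360,386)]),(6,[(220,375),(262,382)])):
  d=dict(np.load(f'pics/scene{t}.png.npz'))
  for U,V in pts:
    P=ray(d,280+(U+.5)/8-.5,205+(V+.5)/8-.5,70)[:2]-C; print(t,np.hypot(*P),58.6-np.degrees(np.arctan2(P[1],P[0])))
"
```

```text
5 43.59536535635673 64.99295086220063
5 46.3477207071702 53.24578263927099
6 45.57173108099916 96.25121048196586
6 44.352311499848625 83.08365285834353
```

Request:
servo_tool(
  plan=[
    [[-0.5, 1, 3], [1, 4, 0], 0],
    [[0, 0, 3], [1, 4, 0], 0],
    [[0, 0, 3], [1, 4, 0], 0],
    [[0, 0, 3], [1, 4, 0], 0],
    [[0, 0, 0], [0, 0, 0], 0],
    [[0, 0, 0], [0, 0, 0], 0],
    [[0, 0, 0], [0, 0, 0], 0],
    [[0, 0, 0], [0, 0, 0], 0],
    [[0, 0, 0], [0, 0, 0], 0],
    [[0, 0, 0], [0, 0, 0], 0],
  ],
)

```text
time_s: 11.75
ee_pos: [592.7, 32.0, 79.8]
ee_rot: [-179.2, -2.3, -34.9]
force: [0.8, 0.1, 0.3]
gripper_width: 0.4
```

```bash
python3 -c "
from h import *
sc(7)
d=env.state()['ee_pos'][:2]-C;print(np.degrees(np.arctan2(d[1],d[0])))"
```

```text
z 79.77671555079041 yaw [-179.20315237   -2.27603806  -34.8692729 ] p 42.229965977368266 -15.138198818327488 F [ 0.63556162  0.44666329 -0.21002482] 11.8
-15.148011745391221
```

View pics/sc7.png

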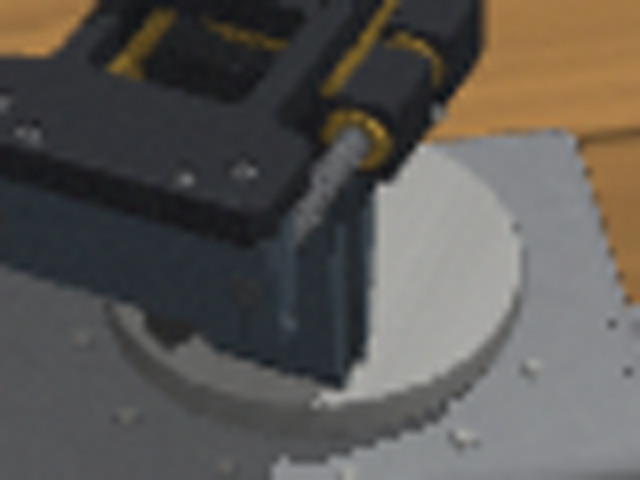

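```bash
python3 -c "
from h import *
for t,pts in ((7,[(146,333),(172,350)]),):
  d=dict(np.load(f'pics/scene{t}.png.npz'))
  for U,V in pts:
    P=ray(d,280+(U+.5)/8-.5,205+(V+.5)/8-.5,70)[:2]-C; print(t,np.hypot(*P),58.6-np.degrees(np.arctan2(P[1],P[0])))
plan([592.7,90,130],-34.9,2,30)
"
```

```text
7 46.75857108599723 125.6935096931876
7 45.486935225086434 114.79894087389889
[[[-0.8, -2.3, 0.0], [-12.2, -18.9, -19.9], 0], [[0.0, 0.0, 0.0], [-13.0, -18.6, -19.6], 0]]
[592.70055339  77.34293148 119.04432531] [-180.     0.   -34.9]
```

The lug base edges average about 120°, which puts the dial on its fourth click. I'll back off and lift.

Request:
servo_tool(
  plan=[
    [[0, 0, 0], [0, -4, 0], 0],
    [[0, 0, 0], [0, -5, 0], 0],
    [[-0.8, -2, 0], [0, -5, -3], 0],
    [[0, 0, 0], [0, 0, -15], 0],
    [[0, 0, 0], [0, 0, -25], 0],
    [[0, 0, 0], [0, 0, -25], 0],
    [[0, 0, 0], [0, 0, -20], 0],
    [[0, 0, 0], [-30, -30, 0], 0],
    [[0, 0, 0], [-30, -30, 0], 0],
    [[0, 0, 0], [0, 0, 0], 0],
  ],
)

```text
time_s: 13.05
ee_pos: [586.1, 130.2, 176.6]
ee_rot: [-179.7, -0.6, -34.9]
force: [-0.4, 0.2, -0.0]
gripper_width: 0.7
```

```bash
python3 -c "
from h import *
sc(8)"
```

```text
z 176.61312087815074 yaw [-179.76549978   -0.67492131  -34.98445344] p -18.507164023650237 -90.95733730268016 F [0.32240764 0.01020219 0.34780008] 13.1
```

View pics/sc8.png

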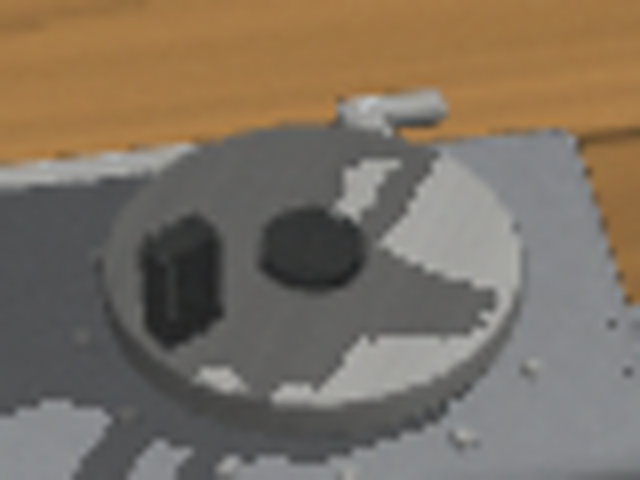

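```bash
python3 -c "
from h import *
lug(8,178,238,8.,o=(280,205)); lug(8,172,245,8.,o=(280,205))
plan([546,-96,140],0,10,30,5)
"
```

```text
lug r 39.19350023413952 world ang -61.066265154299366 dial 119.66626515429937
lug r 41.81224754927722 world ang -59.61662610641162 dial 118.21662610641162
[[[-0.0, -0.1, -5.0], [12.4, 26.9, 4.8], 0], [[-0.0, -0.1, -5.0], [10.0, 27.9, 4.8], 0], [[-0.0, -0.1, -5.0], [7.5, 28.6, 4.8], 0], [[-0.0, -0.1, -5.0], [5.0, 29.2, 4.7], 0], [[-0.0, -0.1, -5.0], [2.5, 29.5, 4.7], 0], [[-0.0, -0.1, -5.0], [-0.1, 29.6, 4.7], 0], [[-0.0, -0.1, -5.0], [-2.7, 29.5, 4.7], 0], [[-0.0, 0.0, 0.0], [-3.7, 20.7, 3.4], 0], [[-0.0, 0.0, -0.0], [0.0, 0.0, 0.0], 0], [[-0.0, 0.0, -0.0], [0.0, 0.0, 0.0], 0]]
[546. -96. 140.] [180.   0.   0.]
```

Request:
servo_tool(
  plan=[
    [[0, 0, -5], [12, 27, 0], 0],
    [[0, 0, -5], [10, 28, 4], 0],
    [[0, 0, -5], [7.5, 28.5, 5], 0],
    [[0, 0, -5], [5, 29, 5], 0],
    [[0, 0, -5], [2.5, 29.5, 5], 0],
    [[0, 0, -5], [0, 29.5, 5], 0],
    [[0, 0, -5], [-2.5, 29.5, 5], 0],
    [[0, 0, 0], [-3.5, 18, 5], 0],
    [[0, 0, 0], [0, 0, 0], 0],
    [[0, 0, 0], [0, 0, 0], 0],
  ],
)

```text
time_s: 14.35
ee_pos: [546.3, -110.9, 146.5]
ee_rot: [179.4, -1.0, 0.7]
force: [-0.4, -0.1, -0.0]
gripper_width: 0.4
```

```bash
python3 -c "
from h import *
rel();plan([546,-96,83],0,3,30,5)
"
```

```text
z 146.45831437600523 yaw [179.40686774  -1.03573616   0.7008552 ] p -4.956143274347105 154.59298228745172 F [-0.37869471 -0.09843963 -0.02409991] 14.35
[[[0.6, -1.0, 0.7], [-0.6, -7.2, 29.1], 0], [[0.0, -0.0, -0.0], [-0.2, -6.9, 29.2], 0], [[0.0, 0.0, 0.0], [-0.0, -1.2, 5.1], 0]]
[546. -96.  83.] [180.   0.   0.]
```

Request:
servo_tool(
  plan=[
    [[0.6, -1, 0.7], [-0.5, -7, 10], 0],
    [[0, 0, 0], [0, -7, 15], 0],
    [[0, 0, 0], [0, 0, 12], 0],
    [[0, 0, 0], [0, 0, 10], 0],
    [[0, 0, 0], [0, 0, 8], 0],
    [[0, 0, 0], [0, 0, 4], 0],
    [[0, 0, 0], [0, 0, 0], 0],
    [[0, 0, 0], [0, 0, 0], 0],
    [[0, 0, 0], [0, 0, 0], 0],
    [[0, 0, 0], [0, 0, 0], 0],
  ],
)

```text
time_s: 15.6
ee_pos: [546.5, -94.1, 83.5]
ee_rot: [-179.9, -0.0, 0.1]
force: [0.6, 0.4, -0.4]
gripper_width: 1.0
```

```bash
python3 -c "
from h import *
rel();plan([546,-96,83],0,3,30,5)
both(9)
"
```

```text
z 83.52202249479213 yaw [-1.79939269e+02 -2.22826273e-03  9.60600548e-02] p -3.1651554588886066 137.83427649962377 F [ 0.62259073  0.42012495 -0.39521123] 15.6
[[[-0.1, -0.0, 0.1], [-0.5, 1.9, 0.5], 0], [[0.0, 0.0, 0.0], [0.0, 0.0, 0.0], 0], [[-0.0, 0.0, -0.0], [0.0, 0.0, 0.0], 0]]
[546. -96.  83.] [180.   0.   0.]
```

View pics/scene9z.png

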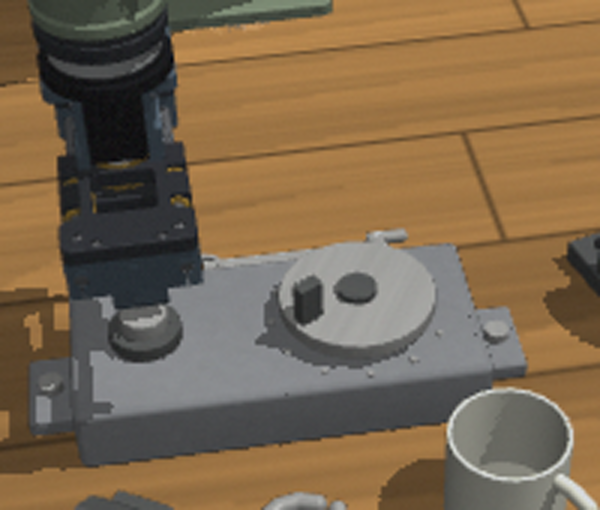

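Request:
servo_tool(
  plan=[
    [[0, 0, 0], [-0.5, 1.8, 4], 0],
    [[0, 0, 0], [0, 0, 4], 0],
    [[0, 0, 0], [0, 0, 4], 0],
    [[0, 0, 0], [0, 0, 4], 0],
    [[0, 0, 0], [0, 0, 4], 0],
    [[0, 0, 0], [0, 0, 4], 0],
    [[0, 0, 0], [0, 0, 4], 0],
    [[0, 0, 0], [0, 0, 4], 0],
    [[0, 0, 0], [0, 0, 4], 0],
    [[0, 0, 0], [0, 0, 4], 0],
  ],
)

```text
time_s: 16.95
ee_pos: [546.2, -96.1, 66.0]
ee_rot: [180.0, -0.5, 0.1]
force: [-7.8, 2.2, 28.9]
gripper_width: 0.7
```

```bash
python3 -c "
from h import *
rel()
"
```

```text
z 65.96853152621246 yaw [ 1.79950150e+02 -4.74094650e-01  1.31222081e-01] p -3.486434397038895 139.7596831959015 F [-7.7723202   2.16044523 28.93251647] 16.95
```

Request:
servo_tool(
  plan=[
    [[0, 0, 0], [0, 0, 2.5], 0],
    [[0, 0, 0], [0, 0, -5], 0],
    [[0, 0, 0], [0, 0, -8], 0],
    [[0, 0, 0], [0, 0, -15], 0],
    [[0, 0, 0], [0, 0, -20], 0],
    [[0, 0, 0], [-20, 0, -25], 0],
    [[0, 0, 0], [-40, 15, -25], 0],
    [[0, 0, 0], [-40, 30, -15], 0],
    [[0, 0, 0], [-20, 30, 0], 0],
    [[0, 0, 0], [0, 0, 0], 0],
  ],
)

```text
time_s: 18.2
ee_pos: [423.4, -173.0, 184.8]
ee_rot: [179.8, -0.7, 0.3]
force: [0.2, 0.6, 0.5]
gripper_width: 0.6
```

```bash
python3 -c "
from h import *
rel();grab('top','top10.png');sc(10)
im=cv2.imread('pics/scene10.png')[200:310,200:390]
cv2.imwrite('pics/f10.png',cv2.resize(im,None,fx=4,fy=4,interpolation=cv2.INTER_CUBIC))
"
```

```text
z 184.7909498930847 yaw [179.8140327   -0.7279284    0.25466557] p -127.01122306010939 216.09481244717577 F [0.2224446  0.60971567 0.50373741] 18.2
z 184.49372381627197 yaw [179.85561455  -0.74108461   0.3704073 ] p -126.20246723247269 214.63711567681608 F [ 0.3409606  -0.62684307  0.86856441] 18.3
```

View pics/f10.png

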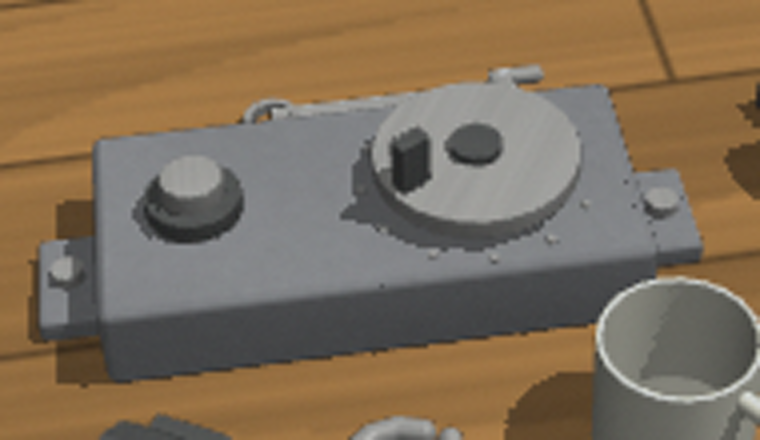

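View pics/scene10.png

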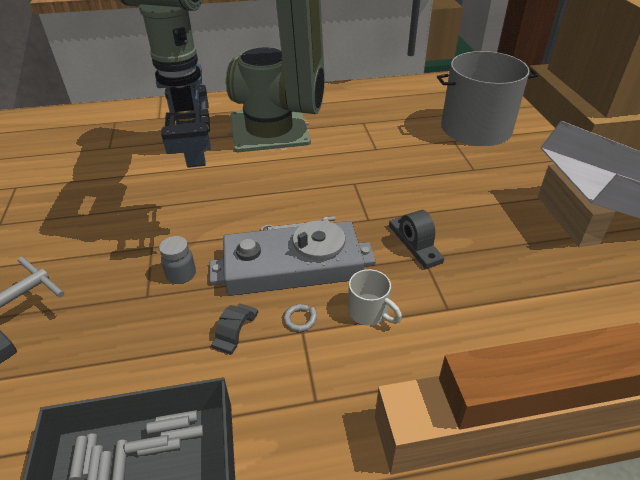

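```bash
python3 -c "
from h import *
a=cv2.imread('pics/scene0.png');b=cv2.imread('pics/scene10.png')
D=cv2.absdiff(a,b).max(2)
print('plunger',D[228:265,228:268].max(),'bystanders',[ (n,int((D[y0:y1,x0:x1]>40).sum())) for n,(x0,x1,y0,y1) in dict(jar=(155,200,230,285),cap=(205,260,300,355),collar=(278,320,300,335),cup=(345,405,265,328),pillow=(385,445,205,268),wrench=(258,340,214,224)).items()])
lug(10,408,138,4.,o=(200,200))
env.job_done()
"
```

```text
plunger 8 bystanders [('jar', 83), ('cap', 0), ('collar', 0), ('cup', 0), ('pillow', 0), ('wrench', 0)]
lug r 39.146257267921975 world ang -62.018209370545726 dial 120.61820937054573
the job is handed in; nothing more can be done
```

I set the dial to its fourth click, pressed the shot plunger all the way down, let it come back up, and handed the job in at about 18 s of the 58 s allowed. No verdict is reported.

**Dial:** I pushed the lug clockwise with the closed fingertips, one click at a time. The highest force I read during the pushes was about 5 N, against the 30 N limit. The lug measured about 119.7° after I backed off and 120.6° at the end, against a nominal 120°.

**Plunger:** The fingertip reached 66.0 mm above the bench, which is 8 mm below the plunger's resting height, with about 29 N upward on the wrist. That shows it was bottomed. After I lifted, the plunger area in the picture matched the first image.

**Loose parts:** The cap, collar, cup, pillow block and wrench showed no change from the first image. The jar area showed 83 changed pixels. I put this down to the arm's shadow, since the jar looks in the same place and the arm stayed clear of it, but I did not measure its position separately.

**What did not go to plan:**
- My first, gentler pushes barely moved against the detent.
- Midway through the second push the finger drifted out along the lug and left the dial partway towards the third click. I backed off and it settled on the second click. I then realigned the finger and carried on without passing the fourth.

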